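# Clear the jeweller's bench: sticks to the sloping rest, boxes to the drawer

## Task

Clear the jeweller's bench: lay each emery stick on the sloping rest, in the notches of the bay whose tab has the colour of its handle, resting on both rails with the coloured handle at the low end and its length centred over the rails (within 2 cm). Pull the drawer of the little cabinet well open, put every orange findings box into it, and once they are all in, slide the drawer fully shut. Some sticks or boxes may be missing today; leave the other things on the bench where they are.

Things in the scene. Friction and masses are not known exactly. Their poses are not given: they have to be found in the camera images.
- stick_red: emery stick: square stick 150 long, 18 x 18 mm in section, 45 g; one end (46 mm, the handle) red, the rest dark; may be absent (None). Origin at the centre of the stick; x runs along it from the red handle end to the dark tip. Its four long sides are alike. It starts flat on the table, handle end roughly towards the robot
- bay_red (a point): where the centre of the red stick lies when it rests in the bay with the red tab. Axes: x up the slope (away from the robot, rising 0.30 rad), y along the rails to the left, z square to the slope, upwards. The rails, 12 mm wide along x, carry the stick 9 mm below this point, at x = -45 and +45 mm; open between them. Notches 27 mm wide, 10 mm deep; a stop board at x = -87 mm
- stick_yellow: emery stick: square stick 150 long, 18 x 18 mm in section, 45 g; one end (46 mm, the handle) yellow, the rest dark; may be absent (None). Origin at the centre of the stick; x runs along it from the yellow handle end to the dark tip. Its four long sides are alike. It starts flat on the table, handle end roughly towards the robot
- bay_yellow (a point): where the centre of the yellow stick lies when it rests in the bay with the yellow tab. Axes: x up the slope (away from the robot, rising 0.30 rad), y along the rails to the left, z square to the slope, upwards. The rails, 12 mm wide along x, carry the stick 9 mm below this point, at x = -45 and +45 mm; open between them. Notches 27 mm wide, 10 mm deep; a stop board at x = -87 mm
- stick_green: emery stick: square stick 150 long, 18 x 18 mm in section, 45 g; one end (46 mm, the handle) green, the rest dark; may be absent (None). Origin at the centre of the stick; x runs along it from the green handle end to the dark tip. Its four long sides are alike. It starts flat on the table, handle end roughly towards the robot
- bay_green (a point): where the centre of the green stick lies when it rests in the bay with the green tab. Axes: x up the slope (away from the robot, rising 0.30 rad), y along the rails to the left, z square to the slope, upwards. The rails, 12 mm wide along x, carry the stick 9 mm below this point, at x = -45 and +45 mm; open between them. Notches 27 mm wide, 10 mm deep; a stop board at x = -87 mm
- stick_blue: emery stick: square stick 150 long, 18 x 18 mm in section, 45 g; one end (46 mm, the handle) blue, the rest dark; may be absent (None). Origin at the centre of the stick; x runs along it from the blue handle end to the dark tip. Its four long sides are alike. It starts flat on the table, handle end roughly towards the robot
- bay_blue (a point): where the centre of the blue stick lies when it rests in the bay with the blue tab. Axes: x up the slope (away from the robot, rising 0.30 rad), y along the rails to the left, z square to the slope, upwards. The rails, 12 mm wide along x, carry the stick 9 mm below this point, at x = -45 and +45 mm; open between them. Notches 27 mm wide, 10 mm deep; a stop board at x = -87 mm
- rest: wooden sloping rest, fixed, 170 x 270 mm on the table, origin under its centre, x away from the robot. Two narrow notched rails along y, the near one lower (notch floor 62 mm above the table) than the far one (88 mm); four bays at a 56 mm pitch, marked by coloured tabs on the near stop board and the far rail: from +y to -y red, yellow, green, blue
- box_0: orange findings box with a white label on top, closed and solid, 56 (x) x 36 (y) x 30 (z) mm, 60 g, origin at the centre of its underside; may be absent (then None). It starts on the table
- box_1: orange findings box with a white label on top, closed and solid, 56 (x) x 36 (y) x 30 (z) mm, 60 g, origin at the centre of its underside; may be absent (then None). It starts on the table
- cab: small wooden bench cabinet with one drawer, fixed, 220 deep (x) x 240 wide (y) x 85 mm high; origin under its centre; its front faces -x, towards the robot
- cab_drawer0 (a joint): how far the drawer is pulled out, m: 0 is fully shut, 0.15 the end stop; starts shut or ajar by up to 0.04. It slides along the cabinet's x and stays where it is left; pushing it takes about 1 to 3 N
- cab_drawer0_handle (a point): middle of the drawer's steel bar handle, a bar 11 mm thick, 120 mm long along y, its middle 35 mm before the drawer front, 47 mm above the table; moves with the drawer
- drawer_floor (a point): centre of the inner floor of the drawer, 22 mm above the table, axes as the cabinet; moves with the drawer. Inside 175 long (x) x 198 wide (y) mm; walls 6 mm thick, 41 mm high; front panel to 52 mm above the floor. With the drawer out by q, the cabinet top covers all beyond x = q - 0.0935 m from this point: load nearer the front (about x = -0.024)
- jar: small jar (56 mm across, 55 high) on the bench, not part of the job: leave it alone
- dish: white bowl (90 mm across, 25 high) on the bench, not part of the job: leave it alone
- block: steel block (60 x 60 x 20 mm) on the bench, not part of the job: leave it alone

How it is judged (in metres and radians):
On the way, in this order (a step that is already met when the one before it is completed fails the run):
1. every findings box lies in the open drawer (x of box_0 in the frame of drawer_floor between -0.095 and 0.095 m and y of box_0 in the frame of drawer_floor between -0.1 and 0.1 m and z of box_0 in the frame of drawer_floor between -0.006 and 0.04 m and linear speed of each of box_0, box_1 below 0.03 m/s and x of box_1 in the frame of drawer_floor between -0.095 and 0.095 m and y of box_1 in the frame of drawer_floor between -0.1 and 0.1 m and z of box_1 in the frame of drawer_floor between -0.006 and 0.04 m and value of joint cab_drawer0 above 0.06 m), for 0.2 s.
2. the drawer is slid shut (value of joint cab_drawer0 below 0.006 m), for 0.2 s.
At the end, for the whole second after the job is handed in: Each stick present is at rest in its own colour's bay: centre within 10 mm sideways, 4 mm square to the slope and 22 mm along it, direction within 6 degrees, handle end low; each box present is at rest inside the drawer; drawer within 6 mm of shut (x of stick_red in the frame of bay_red between -0.022 and 0.022 m and y of stick_red in the frame of bay_red between -0.01 and 0.01 m and z of stick_red in the frame of bay_red between -0.004 and 0.004 m and angle between the x axis of stick_red and the x axis of bay_red, either way round below 0.105 rad and angle between each of stick_red, stick_yellow, stick_green, stick_blue's own x axis and vertical below 1.5 rad and linear speed of each of stick_red, stick_yellow, stick_green, stick_blue, box_0, box_1 below 0.03 m/s and x of stick_yellow in the frame of bay_yellow between -0.022 and 0.022 m and y of stick_yellow in the frame of bay_yellow between -0.01 and 0.01 m and z of stick_yellow in the frame of bay_yellow between -0.004 and 0.004 m and angle between the x axis of stick_yellow and the x axis of bay_yellow, either way round below 0.105 rad and x of stick_green in the frame of bay_green between -0.022 and 0.022 m and y of stick_green in the frame of bay_green between -0.01 and 0.01 m and z of stick_green in the frame of bay_green between -0.004 and 0.004 m and angle between the x axis of stick_green and the x axis of bay_green, either way round below 0.105 rad and x of stick_blue in the frame of bay_blue between -0.022 and 0.022 m and y of stick_blue in the frame of bay_blue between -0.01 and 0.01 m and z of stick_blue in the frame of bay_blue between -0.004 and 0.004 m and angle between the x axis of stick_blue and the x axis of bay_blue, either way round below 0.105 rad and x of box_0 in the frame of drawer_floor between -0.095 and 0.095 m and y of box_0 in the frame of drawer_floor between -0.1 and 0.1 m and z of box_0 in the frame of drawer_floor between -0.006 and 0.04 m and x of box_1 in the frame of drawer_floor between -0.095 and 0.095 m and y of box_1 in the frame of drawer_floor between -0.1 and 0.1 m and z of box_1 in the frame of drawer_floor between -0.006 and 0.04 m and value of joint cab_drawer0 below 0.006 m); the robot touches nothing.
It fails at once if a bystander (jar, bowl or steel block) is moved more than 5 cm (distance of any of jar, dish, block from where it was at the start of the episode above 0.05 m).
Of stick_red, stick_yellow, stick_green, stick_blue only 3 to 4 are there at a start; the rules pass over those that are not, and their reading is None.
Of box_0, box_1 only 1 to 2 are there at a start; the rules pass over those that are not, and their reading is None.
At some moment in a run one of stick_red, stick_yellow, stick_green, stick_blue may be knocked a few centimetres aside while the robot is not near it.
Once in a run the grip may slacken for a moment while it holds something.
It also fails if it takes over 210 s, if anything falls off the work surface, if the arm or the gripper's body presses on something with over 40 N, if the wrist force passes 120 N, or if a joint passes its speed limit or range.

## Robot

A 6-joint arm with a two-finger parallel gripper is mounted at the origin on the work surface. World frame = base frame: x ahead of the robot, y to its left, z up, the work surface at z = 0. Lengths are in m, angles in degrees, forces in N, time in s.
With the tool pointing down it reaches from about 0.35 to 0.875 m from the base axis. Payload 4.2 kg.
Tool frame: the origin (TCP) lies on the centre line of the jaws, within the pads' length; the fingertips stand r.tip_extent ahead of it and the grasp point (between the pads) lies 11 mm behind it (r.tip_extent is the distance from the TCP to the fingertips, in m); z points along the fingers, y is the line along which they close (so a half turn about z gives the same grasp; the last joint's range is limited). The gripper opens to 87 mm and grips with 3 to 60 N. Pads are 19 mm wide; open, the fingers measure 117 mm over their backs; the gripper's body (75 mm by 190 mm) begins 51 mm behind the grasp point.
Start: joints at [80.42, 22.042, 0.453, 0, -68.411, -14.817], TCP at [0.258, 0.569, 0.231] pointing down, gripper open.
Joint ranges: [-179.83, 179.83], [-69.29, 118.12], [-61.27, 80.66], [-181.25, 117.63], [-171.15, -9.14], [-177.46, 177.46]. Speed limits (degrees/s): [159.86, 159.86, 180, 180, 180, 180].

## Interface

Orientations are given as a 3x3 rotation matrix whose columns are the frame's x, y, z axes.
In Python, from station import r gives the robot as it stands.
- The arm moves only by the shell command python3 -m jog 'ROWS'. ROWS is text: rows parted by semicolons, each of 5 numbers parted by spaces: the opening, from 0 (shut) to 1 (fully open), then the shift along the world's x, y, z in mm, then the turn about the world's z in degrees. In form: hand dx dy dz roll; .... A call has 1 to 5 rows; each row shifts and turns the commanded pose from where the row before left it; what a row does not reach is not made up. A row lasts 1/8 s, in which the tool goes at most 62.5 mm and 10.7 degrees, less where a joint would pass 70% of its speed; a pose out of reach is approached as far as the arm can. A call is refused whole if a number of a shift passes 62.5 or a number of a turn 10.7, either way. A call with a gripper value outside its range is refused whole. The fingers move at their own pace and stop on an object; the grip force is fixed at half the most. Time passes only in rows, so rows that do not move let the fingers close. It gives the time, the measured TCP pose, the force, the opening and the grip force at its end, in the units of the state.
- r.sense(): the state, without advancing time (a new reading comes with each control period).
- r.capture(name): name is "scene" or "top" or "wrist"; returns a dict with "pixels" (384x512x3 uint8, red, green, blue), "fovy" (degrees; the focal length in pixels is half the picture's height over the tangent of half this angle, whatever the lens; pixels are square), "cx", "cy" (the principal point, pixels), "origin" and "orientation" of the camera in the world; the wrist camera has in their place "T_tool_cam" (4x4, takes a point from camera to tool coordinates, whose origin is the TCP and whose axes are the flange's). Camera axes: x right, y down, z forward; pixel columns grow to the right and rows downward; lengths in m; the calibration is good to about 2 mm. A picture is of the moment at which its call begins: read the wrist's pose just before it. There is no depth.
- r.finish_job(): hands the job in; it is judged then, once.
The state is a dict: "time_s": time; "joints": joint angles; "joint_velocities": joint speeds; "effort": joint torques, N m; "tcp_pos": TCP position; "ee_rot": TCP orientation; "wrist_force": force on the tool from outside, world axes, zero at the start; "moment": the same for the moment, N m; "gripper_width": opening from 0.0 (shut) to 1.0 (fully open); "gripper_force": force on a finger pad.
Only numpy, scipy, OpenCV 4.12 (cv2) and the standard library are available. Lean on these libraries where they do the work, as an engineer would, in place of code of your own. Each camera call takes 0.05 s, during which the arm holds its last target. There are 200 camera calls.

## Working session

There is one attempt and no reset: what is moved stays moved. The work goes in short steps, Python scripts to look and compute and a shell command to move; the robot and the scene stay as the last step left them, time stands still between calls to the robot, and variables do not carry over. Pictures are saved under pics/ and viewed, at most 16 in all, crops included, and the job is handed in when it is done.

```bash
ls; mkdir -p pics; python3 - <<'E'
from station import r
import cv2,numpy as np
s=r.sense();print(s['time_s'],s['tcp_pos'],np.round(s['ee_rot'],3).tolist(),s['gripper_width'],r.tip_extent)
for n in['top','scene']:
    c=r.capture(n);cv2.imwrite(f'pics/{n}0.png',c['pixels'][:,:,::-1]);print(n,c['fovy'],c['cx'],c['cy'],c['origin'],np.round(c['orientation'],3).tolist())
E
```

```text
pics
0.0 [0.25789065 0.56867966 0.22945438] [[0.911, -0.413, -0.001], [-0.413, -0.911, -0.002], [0.0, 0.002, -1.0]] 1.0000265595576046 0.008
top 42.06214382060735 258.95506401181376 191.20590361611082 [0.34599613 0.00452061 1.49340761] [[-0.023, -0.986, 0.166], [-1.0, 0.024, -0.001], [-0.003, -0.166, -0.986]]
scene 53.23524319936999 249.43362988828318 195.37443457342576 [ 1.41049644 -0.34378759  1.14201224] [[0.381, 0.699, -0.606], [0.925, -0.289, 0.248], [-0.001, -0.654, -0.756]]
```

View pics/top0.png

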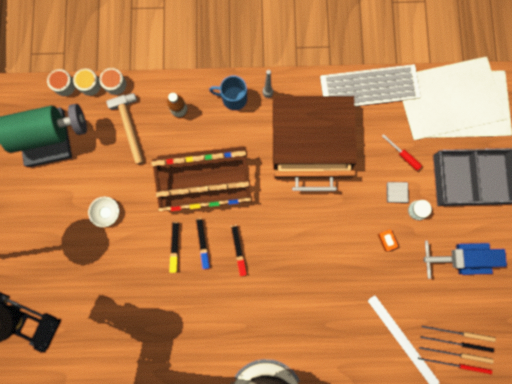

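View pics/scene0.png

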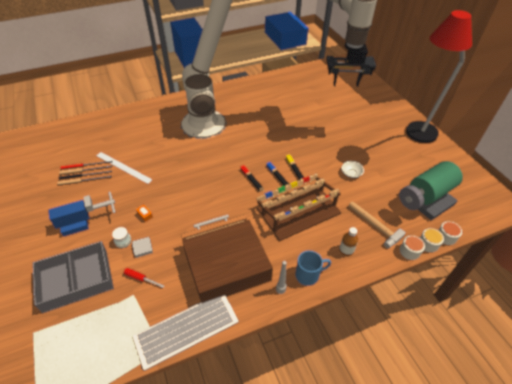

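The top view shows three sticks: yellow (175,247), blue (203,244) and red (239,250). Green looks absent. There is one orange box at (388,240). The rest is around (200,182), slightly turned, and the drawer is a little ajar with its handle at (315,187).

```bash
cat > h.py <<'E'
from station import r
import cv2,numpy as np
def cam(n):
    s=r.sense();c=r.capture(n)
    if n=='wrist':
        T=np.array(c['T_tool_cam']);R=np.array(s['ee_rot']);c['orientation']=R@T[:3,:3];c['origin']=np.array(s['tcp_pos'])+R@T[:3,3]
    return c
def ray(c,u,v):
    f=c['pixels'].shape[0]/2/np.tan(np.radians(c['fovy'])/2)
    return np.array(c['orientation'])@np.array([(u-c['cx'])/f,(v-c['cy'])/f,1])
def pt(c,u,v,z):
    d=ray(c,u,v);o=np.array(c['origin']);return o+d*(z-o[2])/d[2]
def px(c,P):
    q=np.array(c['orientation']).T@(np.array(P)-np.array(c['origin']));f=c['pixels'].shape[0]/2/np.tan(np.radians(c['fovy'])/2)
    return q[:2]/q[2]*f+[c['cx'],c['cy']]
H={'red':((0,6),(174,180)),'orange':((8,18),),'yellow':((22,35),),'green':((45,80),),'blue':((105,130),)}
def blobs(c,col,amin=5,smin=170,vmin=90):
    hsv=cv2.cvtColor(c['pixels'],cv2.COLOR_RGB2HSV);m=0
    for a,b in H[col]: m=m|cv2.inRange(hsv,(a,smin,vmin),(b,255,255))
    cs,_=cv2.findContours(m,cv2.RETR_EXTERNAL,cv2.CHAIN_APPROX_NONE)
    n,l,st,ce=cv2.connectedComponentsWithStats(m)
    return [(ce[i].round(1).tolist(),int(st[i,4])) for i in range(1,n) if st[i,4]>=amin]
E
python3 - <<'E'
from h import *
c=cam('top');s=cam('scene')
for k in H:
  print(k,[(b,pt(c,*b[0],.01)[:2].round(3).tolist()) for b in blobs(c,k) if 140<b[0][0]<420 and 140<b[0][1]<290])
I=c['pixels'][:,:,::-1]
cv2.imwrite('pics/c1.png',cv2.resize(I[145:280,148:258],None,fx=5,fy=4.4,interpolation=cv2.INTER_CUBIC)[:600])
cv2.imwrite('pics/c2.png',cv2.resize(I[85:205,265:365],None,fx=5,fy=5,interpolation=cv2.INTER_CUBIC))
E
```

```text
red [(([410.3, 159.7], 192), [0.682, -0.459]), (([169.4, 161.1], 38), [0.695, 0.274]), (([175.1, 208.1], 49), [0.55, 0.256]), (([241.8, 267.6], 111), [0.369, 0.059])]
orange [(([241.3, 240.8], 122936), [0.448, 0.06]), (([314.1, 181.7], 183), [0.621, -0.163])]
yellow [(([188.6, 158.9], 33), [0.701, 0.216]), (([194.6, 205.9], 47), [0.556, 0.198]), (([173.1, 264.2], 120), [0.384, 0.261])]
green [(([208.0, 156.5], 6), [0.707, 0.157]), (([213.8, 203.5], 13), [0.562, 0.14])]
blue [(([227.1, 154.4], 11), [0.712, 0.098]), (([233.0, 201.5], 14), [0.566, 0.082]), (([204.8, 260.3], 61), [0.393, 0.168])]
```

View pics/c1.png

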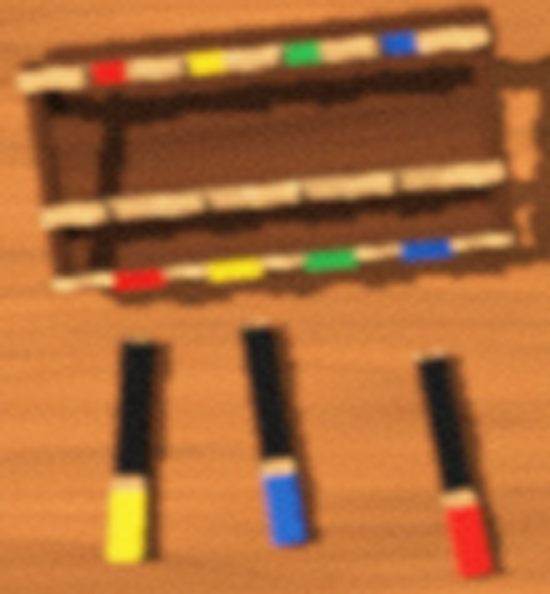

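View pics/c2.png

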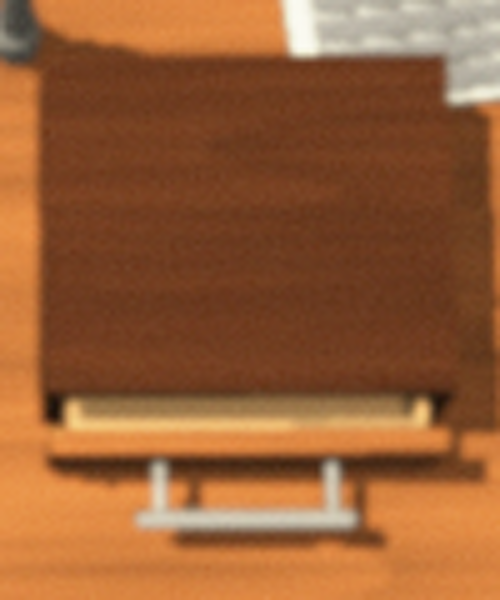

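The crops show the rest's four tabs on both boards (near row at crop y≈240–285, far row at y≈40–75), and the drawer ajar with its bar handle centred at crop (247,519). Next I triangulate the tabs across both views.

```bash
cat >> h.py <<'E'
def tri(c,p,s,q):
    A=[];b=[]
    M=np.zeros((3,3));v=np.zeros(3)
    for k,w in((c,p),(s,q)):
        d=ray(k,*w);d/=np.linalg.norm(d);P=np.eye(3)-np.outer(d,d);M+=P;v+=P@np.array(k['origin'])
    return np.linalg.solve(M,v)
def stick(c,col,z=.018):
    """handle blob nearest + dark part -> centre,yaw using handle hull + dark hull min-area rect"""
    pass
E
python3 - <<'E'
from h import *
c=cam('top');s=cam('scene')
for k in ['red','yellow','green','blue']:
  print(k,[b for b in blobs(s,k,4,140,70) if 230<b[0][0]<350 and 150<b[0][1]<235])
def crop(u,v): return 265+u/5-.4,85+v/5-.4
for n,(u,v) in dict(barL=(135,521),barR=(358,519),cFL=(45,395),cFR=(445,393),cBL=(42,60),cBR=(445,58)).items(): print(n,crop(u,v),pt(c,*crop(u,v),.0525 if 'bar' in n else .085).round(4))
hsv=cv2.cvtColor(c['pixels'],cv2.COLOR_RGB2HSV)
# box: white-label + orange high V around 388,240
print(hsv[232:249,380:398,0][::2]);print(hsv[232:249,380:398,1][::2]); print(hsv[232:249,380:398,2][::2])
for nm,a in dict(y=(180,197,225,247),b=(200,190,232,240),r=(240,245,230,240)).items(): pass
def l(u,v): return 148+u/5-.4,145+v/4.4-.4
for n,(a,b) in dict(yellow=((125,562),(141,343)),blue=((291,545),(259,328)),red=((477,576),(435,357))).items():
    A=pt(c,*l(*a),.018);B=pt(c,*l(*b),.018);d=B-A;print(n,((A+B)/2).round(4),np.linalg.norm(d).round(3),np.degrees(np.arctan2(d[1],d[0])).round(1))
I=s['pixels'][:,:,::-1]
cv2.imwrite('pics/s1.png',cv2.resize(I[145:245,230:350],None,fx=6,fy=6,interpolation=cv2.INTER_CUBIC))
E
```

```text
red [([243.8, 169.3], 41), ([305.8, 178.8], 26), ([327.0, 195.5], 6)]
yellow [([289.4, 158.6], 38), ([293.6, 183.9], 25), ([314.0, 201.0], 7)]
green [([281.7, 188.4], 10)]
blue [([269.8, 165.7], 19), ([268.5, 194.0], 10)]
barL (291.6, 188.79999999999998) [ 0.5933 -0.092   0.0525]
barR (336.20000000000005, 188.4) [ 0.5914 -0.2225  0.0525]
cFL (273.6, 163.6) [ 0.6628 -0.0404  0.085 ]
cFR (353.6, 163.2) [ 0.6584 -0.2711  0.085 ]
cBL (273.0, 96.6) [ 0.8653 -0.0443  0.085 ]
cBR (353.6, 96.19999999999999) [ 0.8607 -0.2823  0.085 ]
[[13 13 12 13 13 14 14 14 14 14 13 12 12 11 13 13 13 13]
 [12 14 14 14 14 13 14 15 16 15 14 13 14 13 13 13 13 13]
 [12 13 14 14 15 20 24 28 27 25 20 15 14 13 12 12 13 13]
 [12 12 13 14 14 20 23 30 30 28 23 17 13 13 12 11 12 13]
 [12 11 12 13 13 15 20 25 30 30 28 22 16 14 12 11 11 12]
 [12 11 11 12 13 13 15 21 25 30 30 28 21 16 13 12 11 12]
 [13 13 11 11 12 13 14 15 21 22 23 21 18 14 13 14 13 11]
 [13 13 12 11 11 13 14 14 13 14 14 14 14 14 14 13 12 11]
 [13 13 13 12 12 12 12 14 14 14 14 13 12 12 11 11 12 12]]
[[193 201 213 221 222 230 227 233 222 228 229 230 217 1
[... 712 characters left out ...]
0 250 249 249 249 249 250 249 247 235 198 187 200 207 208]
 [215 243 249 250 249 249 250 249 250 249 249 249 246 228 184 181 198 205]
 [180 222 245 249 248 248 249 250 250 249 249 249 249 244 223 178 181 203]
 [179 183 227 243 250 249 250 250 250 250 250 249 249 248 243 214 179 185]
 [195 170 183 230 246 249 250 250 250 250 250 250 250 249 248 241 212 172]
 [208 186 172 194 234 247 249 249 249 250 250 249 249 249 248 247 237 194]
 [222 209 191 173 202 237 247 249 249 249 249 248 249 249 248 246 238 198]
 [224 220 212 191 174 199 236 247 249 248 246 242 236 222 205 178 164 158]]
yellow [0.4332 0.2569 0.018 ] 0.146 -3.4
blue [0.4419 0.1734 0.018 ] 0.146 7.1
red [0.4194 0.0672 0.018 ] 0.148 8.7
```

View pics/s1.png

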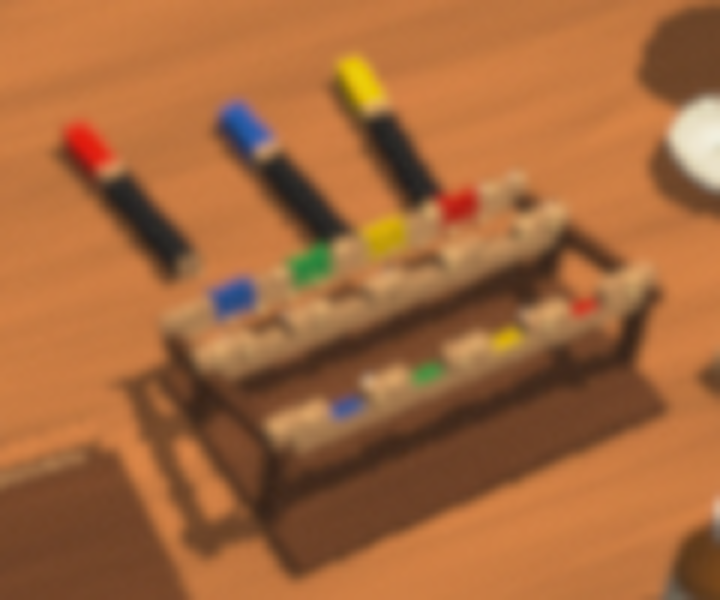

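The far-rail notch floors carry the coloured tabs, so I can cast those at z = 0.088. Next come the bay centres and the box pose.

```bash
cat > plan.py <<'E'
from h import *
c=cam('top')
t={'red':(169.4,161.1),'yellow':(188.6,158.9),'green':(208.,156.5),'blue':(227.1,154.4)}
P=np.array([pt(c,*t[k],.088) for k in t]);n=P[0]-P[3];n=n[:2]/np.linalg.norm(n[:2]);X=np.array([n[1],-n[0]])
yaw=np.degrees(np.arctan2(X[1],X[0]))
ctr=P[:,:2].mean(0);print('yaw rest',yaw,'pitch',np.linalg.norm(np.diff(P[:,:2],axis=0),axis=1))
for k,o in zip(t,(84,28,-28,-84)): print(k,(ctr+n*o/1000-X*.04565).round(4),'z .0833')
m=cv2.inRange(c['pixels'],(228,0,0),(255,255,255));m[:228]=0;m[255:]=0;m[:,:374]=0;m[:,404:]=0
p=np.argwhere(m)[:,::-1].astype(np.float32);q=np.array([pt(c,*a,.030)[:2] for a in p],np.float32)
print('box',len(p),cv2.minAreaRect(q*1000))
E
python3 plan.py
```

```text
yaw rest 5.413675855157079 pitch [0.05564454 0.05634824 0.05546781]
red [0.6314 0.2559] z .0833
yellow [0.6367 0.2002] z .0833
green [0.642  0.1444] z .0833
blue [0.6472 0.0887] z .0833
box 226 ((440.85028076171875, -370.21746826171875), (56.193328857421875, 34.375919342041016), 21.37411880493164)
```

```bash
python3 -m jog '0.45 35 -62 0 4.2; 0.45 35 -62 0 4.2; 0.45 35 -62 0 4.2; 0.45 35 -62 0 4.2; 0.45 35 -62 0 4.2'; python3 -m jog '0.45 0 -2 0 0; 0.45 0 0 0 0'
python3 - <<'E'
from h import *
c=cam('wrist');cv2.imwrite('pics/w1.png',c['pixels'][:,:,::-1]);s=r.sense();print(s['tcp_pos'],np.round(s['ee_rot'],3).tolist(),c['origin'],c['fovy'],s['wrist_force'])
for k in H: print(k,[(b,pt(c,*b[0],.018).round(4)) for b in blobs(c,k,30)])
E
```

```text
time_s: 0.98
tcp_pos: [0.4124, 0.2953, 0.2309]
ee_rot: [[0.998, -0.056, 0.001], [-0.056, -0.998, 0.001], [0.001, -0.001, -1.0]]
wrist_force: [0.7, 0.7, 0.7]
gripper_width: 0.519
gripper_force: 0.0
time_s: 1.23
tcp_pos: [0.4119, 0.295, 0.2308]
ee_rot: [[0.998, -0.06, 0.0], [-0.06, -0.998, 0.001], [0.0, -0.001, -1.0]]
wrist_force: [-0.2, 0.2, -0.6]
gripper_width: 0.462
gripper_force: 0.0
[0.41166137 0.29565919 0.23066596] [[0.998, -0.059, 0.0], [-0.059, -0.998, 0.001], [0.0, -0.001, -1.0]] [0.49658715 0.28931502 0.38518879] 66.71175191774134 [-0.04729413 -0.09632045 -0.54523446]
red [(([290.8, 41.5], 415), array([0.5511, 0.2428, 0.018 ])), (([431.3, 183.5], 506), array([0.3705, 0.062 , 0.018 ]))]
orange []
yellow [(([346.1, 31.9], 394), array([0.5571, 0.1803, 0.018 ])), (([279.1, 182.9], 359), array([0.3836, 0.2619, 0.018 ]))]
green []
blue [(([460.3, 13.7], 305), array([0.5675, 0.0544, 0.018 ])), (([349.6, 171.1], 402), array([0.394, 0.17 , 0.018]))]
```

View pics/w1.png

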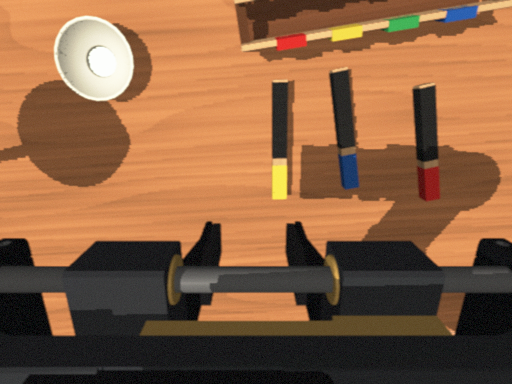

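The wrist view shows all three sticks clearly: yellow from (280,81) to (280,199), blue from (340,69) to (351,187), red from (425,85) to (430,199).

```bash
cat >> h.py <<'E'
def seg(c,a,b,z=.018):
    A=pt(c,*a,z);B=pt(c,*b,z);d=B-A;return ((A+B)/2)[:2].round(4),np.linalg.norm(d).round(3),np.degrees(np.arctan2(d[1],d[0])).round(1)
E
python3 - <<'E'
from h import *
c=cam('wrist');s=r.sense()
print(seg(c,(279.3,199),(280,81)),seg(c,(350.5,187.5),(339.5,69)),seg(c,(430,199),(424.5,85)),s['tcp_pos'])
E
```

```text
(array([0.4351, 0.2601]), np.float64(0.148), np.float64(-2.2)) (array([0.4449, 0.178 ]), np.float64(0.148), np.float64(7.3)) (array([0.4217, 0.0738]), np.float64(0.148), np.float64(9.5)) [0.41144937 0.29602947 0.2306038 ]
```

```bash
python3 -m jog '0.45 22.5 -37 -20 1; 0.45 0 0 -50 0; 0.45 0 0 -50 0; 0.45 0 0 -45 0; 0.45 0 0 0 0'; python3 -m jog '0.45 0 0 -30 0; 0.45 0 0 -20 0; 0.45 0 0 -4 0; 0.45 0 0 0 0; 0.45 0 0 0 0'
```

```text
time_s: 1.95
tcp_pos: [0.432, 0.2574, 0.0626]
ee_rot: [[0.999, -0.04, -0.006], [-0.04, -0.999, -0.006], [-0.006, 0.006, -1.0]]
wrist_force: [0.1, 0.5, 0.8]
gripper_width: 0.454
gripper_force: 0.0
time_s: 2.58
tcp_pos: [0.435, 0.2591, 0.013]
ee_rot: [[0.999, -0.041, 0.002], [-0.041, -0.999, 0.002], [0.002, -0.002, -1.0]]
wrist_force: [0.7, 0.3, -0.3]
gripper_width: 0.447
gripper_force: 0.0
```

```bash
python3 -m jog '0.45 0 0 -2 0; 0 0 0 0 0; 0 0 0 0 0; 0 0 0 0 0; 0 0 0 0 0'; python3 -m jog '0 0 0 30 0; 0 0 0 50 0; 0 0 0 60 0;0 0 0 0 0;0 0 0 0 0'
python3 - <<'E'
from h import *
c=cam('wrist');cv2.imwrite('pics/w2.png',c['pixels'][:,:,::-1]);s=r.sense();print(s['tcp_pos'],s['gripper_width'])
for k in H: print(k,[(b,pt(c,*b[0],.06).round(4)) for b in blobs(c,k,30)])
E
```

```text
time_s: 3.2
tcp_pos: [0.4344, 0.2581, 0.0096]
ee_rot: [[0.999, -0.042, 0.0], [-0.042, -0.999, 0.0], [0.0, -0.0, -1.0]]
wrist_force: [-0.2, -0.1, 0.2]
gripper_width: 0.202
gripper_force: 30.0
time_s: 3.82
tcp_pos: [0.4336, 0.2576, 0.1491]
ee_rot: [[0.999, -0.042, -0.001], [-0.042, -0.999, -0.0], [-0.001, 0.0, -1.0]]
wrist_force: [-0.0, -0.1, -1.1]
gripper_width: 0.205
gripper_force: 30.0
[0.43335388 0.25727119 0.14833047] 0.19875511232017554
red [(([258.3, 56.8], 709), array([0.5453, 0.2481, 0.06  ])), (([432.8, 228.7], 956), array([0.3935, 0.0933, 0.06  ]))]
orange []
yellow [(([331.3, 45.2], 446), array([0.551 , 0.1925, 0.06  ])), (([253.0, 302.7], 593), array([0.319, 0.262, 0.06 ])), (([252.2, 320.2], 37), array([0.2975, 0.2637, 0.06  ]))]
green []
blue [(([481.0, 24.3], 657), array([0.5604, 0.0818, 0.06  ])), (([336.4, 213.5], 613), array([0.4125, 0.1825, 0.06  ]))]
```

View pics/w2.png

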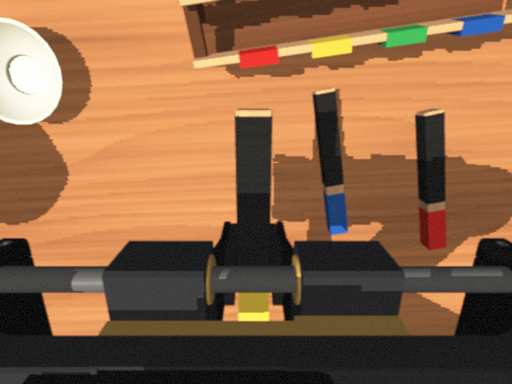

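```bash
python3 -m jog '0 40 -19 10 2.7; 0 40 -19 0 2.7; 0 40 -19 0 2.6; 0 0 0 0 0;0 0 0 0 0'
cat > bay.py <<'E'
from h import *
c=cam('wrist');s=r.sense();tcp=np.array(s['tcp_pos']);R=np.array(s['ee_rot'])
print('tcp',tcp.round(4),'yaw',np.degrees(np.arctan2(R[1,0],R[0,0])).round(2),'w',round(s['gripper_width'],3))
off={'red':84,'yellow':28,'green':-28,'blue':-84}
yawr=np.radians(5.4);X=np.array([np.cos(yawr),np.sin(yawr)]);n=np.array([-X[1],X[0]])
for k in off:
    for b in blobs(c,k,25,110,40):
        p=pt(c,*b[0],.088)[:2]; print(k,b,p.round(4),'-> bay',(p-X*.04565).round(4))
cv2.imwrite('pics/last.png',c['pixels'][:,:,::-1])
E
python3 bay.py
```

```text
time_s: 4.5
tcp_pos: [0.5531, 0.2005, 0.1575]
ee_rot: [[0.995, 0.097, -0.004], [0.097, -0.995, -0.002], [-0.004, 0.002, -1.0]]
wrist_force: [-0.3, 0.2, -0.0]
gripper_width: 0.205
gripper_force: 30.0
tcp [0.553  0.2009 0.1581] yaw 5.61 w 0.205
red ([181.8, 23.5], 637) [0.6783 0.2605] -> bay [0.6328 0.2562]
red ([199.5, 195.4], 325) [0.5551 0.2436] -> bay [0.5097 0.2393]
yellow ([264.7, 23.8], 641) [0.6835 0.2043] -> bay [0.6381 0.2   ]
yellow ([273.1, 195.9], 61) [0.5604 0.184 ] -> bay [0.5149 0.1797]
yellow ([253.2, 306.3], 876) [0.4505 0.1897] -> bay [0.4051 0.1854]
green ([346.8, 24.6], 619) [0.6885 0.1484] -> bay [0.643  0.1441]
green ([321.8, 196.1], 282) [0.564  0.1445] -> bay [0.5185 0.1402]
blue ([429.6, 25.0], 558) [0.6937 0.092 ] -> bay [0.6482 0.0877]
blue ([382.5, 196.5], 253) [0.5683 0.0952] -> bay [0.5229 0.0909]
blue ([270.7, 305.4], 67) [0.4531 0.1736] -> bay [0.4076 0.1693]
```

View pics/last.png

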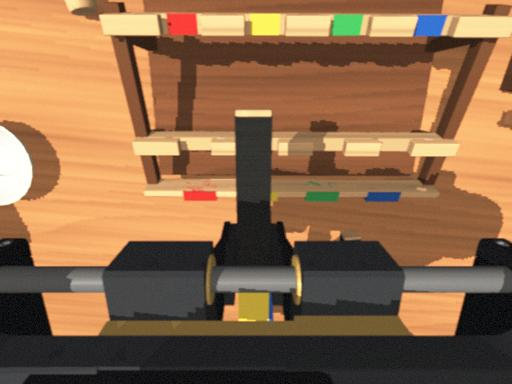

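```bash
python3 - <<'E'
from h import *
c=cam('wrist');s=r.sense();p=pt(c,253.5,114,s['tcp_pos'][2]+.007);print(p, np.array(s['ee_rot']).T@(p-s['tcp_pos']))
E
python3 -m jog '0 42 0 0 0; 0 42.5 -0.5 0 0; 0 0 0 -25 0; 0 0 0 -20 0; 0 0 0 0 0'; python3 -m jog '0 0 0 -6 0; 0 0 0 -4 0; 0 0 0 0 0; 0 0 0 0 0'
```

```text
[0.62829186 0.20738348 0.16568988] [ 0.07545841  0.00127477 -0.00714415]
time_s: 5.22
tcp_pos: [0.6368, 0.2007, 0.1127]
ee_rot: [[0.995, 0.099, -0.004], [0.099, -0.995, -0.002], [-0.004, 0.002, -1.0]]
wrist_force: [-0.3, -0.1, -0.6]
gripper_width: 0.206
gripper_force: 30.0
time_s: 5.72
tcp_pos: [0.6389, 0.2006, 0.105]
ee_rot: [[0.995, 0.098, 0.001], [0.098, -0.995, 0.0], [0.001, -0.0, -1.0]]
wrist_force: [0.3, -0.4, 0.1]
gripper_width: 0.204
gripper_force: 30.0
```

```bash
python3 -m jog '0 0 0 -5 0; 0 0 0 -3 0; 0 0 0 -3 0; 0 0 0 -3 0; 0 0 0 0 0'; python3 -m jog '0 0 0 -3 0;0 0 0 -2 0; 0 0 0 0 0; 0 0 0 0 0'
```

```text
time_s: 6.35
tcp_pos: [0.6386, 0.2006, 0.0914]
ee_rot: [[0.995, 0.098, 0.0], [0.098, -0.995, -0.0], [0.0, 0.0, -1.0]]
wrist_force: [-2.8, -0.5, 5.0]
gripper_width: 0.206
gripper_force: 30.0
time_s: 6.85
tcp_pos: [0.6387, 0.2007, 0.0862]
ee_rot: [[0.995, 0.098, 0.0], [0.098, -0.995, 0.0], [0.0, -0.0, -1.0]]
wrist_force: [-2.5, 0.1, 5.9]
gripper_width: 0.202
gripper_force: 30.0
```

Contact came gently at 6 N and the stick is pivoting onto the slope. I'll release, lift and look.

```bash
python3 -m jog '0.35 0 0 0 0; 0.35 0 0 0 0; 0.35 0 0 0 0; 0.35 0 0 0 0; 0.35 0 0 10 0'; python3 -m jog '0.35 0 0 40 0; 0.45 0 0 30 0; 0.45 -60 0 40 0;0.45 -60 0 10 0;0.45 0 0 0 0'; python3 bay.py
```

```text
time_s: 7.48
tcp_pos: [0.6382, 0.2002, 0.0948]
ee_rot: [[0.995, 0.097, -0.002], [0.097, -0.995, -0.001], [-0.002, 0.001, -1.0]]
wrist_force: [0.4, 0.2, -0.1]
gripper_width: 0.353
gripper_force: 0.0
time_s: 8.1
tcp_pos: [0.5236, 0.2002, 0.2127]
ee_rot: [[0.995, 0.1, 0.001], [0.1, -0.995, 0.002], [0.002, -0.002, -1.0]]
wrist_force: [0.1, 1.0, 0.4]
gripper_width: 0.452
gripper_force: 0.0
tcp [0.5257 0.2007 0.2124] yaw 5.7 w 0.447
red ([199.2, 4.5], 232) [0.6749 0.26  ] -> bay [0.6295 0.2557]
red ([209.9, 150.7], 352) [0.5523 0.2444] -> bay [0.5069 0.2401]
yellow ([264.5, 115.2], 910) [0.5907 0.1956] -> bay [0.5453 0.1913]
yellow ([262.4, 153.1], 257) [0.555  0.1937] -> bay [0.5096 0.1894]
green ([333.0, 4.9], 254) [0.6857 0.1485] -> bay [0.6403 0.1442]
green ([314.5, 152.7], 277) [0.5604 0.1436] -> bay [0.515  0.1393]
blue ([400.1, 5.0], 242) [0.6912 0.0926] -> bay [0.6458 0.0883]
blue ([367.4, 154.2], 196) [0.5641 0.0923] -> bay [0.5186 0.088 ]
blue ([266.0, 256.9], 244) [0.442  0.1774] -> bay [0.3965 0.1731]
```

View pics/last.png

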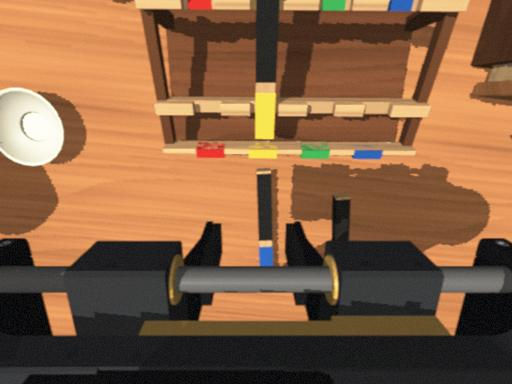

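Yellow lies in its notch, handle at (265,120). Now blue: I'll back off and look again.

```bash
python3 -m jog '0.45 -50 -10 0 0.8; 0.45 -55 -13 0 0.8;0.45 0 0 0 0;0.45 0 0 0 0'; cat > st.py <<'E'
from h import *
import sys
# ends: handle blob outer end and dark tip, along dark+handle union
c=cam('wrist');s=r.sense();R=np.array(s['ee_rot']);print('tcp',np.round(s['tcp_pos'],4),'yaw',np.degrees(np.arctan2(R[1,0],R[0,0])).round(2))
hsv=cv2.cvtColor(c['pixels'],cv2.COLOR_RGB2HSV);out=None
for k in sys.argv[1:]:
    m=0
    for a,b in H[k]: m=m|cv2.inRange(hsv,(a,140,40),(b,255,255))
    n,l,st,ce=cv2.connectedComponentsWithStats(m)
    for i in range(1,n):
        if st[i,4]<150: continue
        P=np.array([pt(c,u,v,.018)[:2] for v,u in np.argwhere(l==i)],np.float32)
        q=cv2.minAreaRect(P*1000);(w,h),a=q[1],q[2]
        if w<h: w,h,a=h,w,a-90
        a=(a+90)%180-90
        d=np.array([np.cos(np.radians(a)),np.sin(np.radians(a))])
        print(k,'handle',np.round(q[0],1),'size',np.round((w,h),1),'yaw',round(a,1),'-> centre',np.round(np.array(q[0])+52*d,1))
cv2.imwrite('pics/last.png',c['pixels'][:,:,::-1])
E
python3 st.py blue red
```

```text
time_s: 8.65
tcp_pos: [0.4231, 0.1783, 0.211]
ee_rot: [[0.992, 0.126, 0.002], [0.126, -0.992, 0.001], [0.002, -0.001, -1.0]]
wrist_force: [0.1, 0.8, 0.6]
gripper_width: 0.447
gripper_force: 0.0
tcp [0.4233 0.1784 0.2108] yaw 7.19
blue handle [566.3  68. ] size [37.3 10.4] yaw -84.8 -> centre [571.   16.2]
blue handle [393.7 169. ] size [43.6 15.3] yaw 7.2 -> centre [445.3 175.4]
red handle [549.8 255.6] size [35.9 12.8] yaw -82.8 -> centre [556.3 204. ]
red handle [372.2  63.7] size [50.7 23.1] yaw 9.5 -> centre [423.5  72.2]
```

```bash
python3 -m jog '0.45 21.5 -2 -40 0; 0.45 0 0 -50 0; 0.45 0 0 -50 0; 0.45 0 0 -30 0; 0.45 0 0 -20 0'; python3 -m jog '0.45 0 0 -10 0; 0.45 0 0 0 0;0 0 0 0 0; 0 0 0 0 0; 0 0 0 0 0'; python3 -m jog '0 0 0 0 0; 0 0 0 30 0; 0 0 0 60 0; 0 0 0 55 0; 0 0 0 0 0'; python3 -m jog '0 0 0 0 0'
```

```text
time_s: 9.32
tcp_pos: [0.4443, 0.1756, 0.0179]
ee_rot: [[0.992, 0.125, -0.002], [0.125, -0.992, -0.002], [-0.002, 0.001, -1.0]]
wrist_force: [-0.2, 0.4, 0.1]
gripper_width: 0.455
gripper_force: 0.0
time_s: 9.95
tcp_pos: [0.4435, 0.1758, 0.0106]
ee_rot: [[0.992, 0.125, 0.001], [0.125, -0.992, 0.001], [0.001, -0.001, -1.0]]
wrist_force: [-0.2, 0.8, 1.0]
gripper_width: 0.203
gripper_force: 30.0
time_s: 10.58
tcp_pos: [0.4456, 0.1773, 0.1598]
ee_rot: [[0.992, 0.126, 0.009], [0.126, -0.992, 0.007], [0.01, -0.006, -1.0]]
wrist_force: [0.0, -0.1, -1.8]
gripper_width: 0.206
gripper_force: 30.0
time_s: 10.7
tcp_pos: [0.4424, 0.1751, 0.1547]
ee_rot: [[0.992, 0.125, -0.001], [0.125, -0.992, -0.0], [-0.001, -0.0, -1.0]]
wrist_force: [0.1, -0.4, -1.3]
gripper_width: 0.206
gripper_force: 30.0
```

```bash
python3 -m jog '0 51.5 -21.7 0 -0.4; 0 51.5 -21.7 0 -0.5; 0 51.5 -21.7 0 -0.4; 0 51.5 -21.7 0 -0.4; 0 0 0 0 0'; python3 -m jog '0 0 0 0 0'; python3 - <<'E'
from h import *
c=cam('wrist');s=r.sense();cv2.imwrite('pics/last.png',c['pixels'][:,:,::-1]);p=pt(c,253.5,114,s['tcp_pos'][2]+.007);print(np.array(s['ee_rot']).T@(p-s['tcp_pos']))
g=cv2.cvtColor(c['pixels'],cv2.COLOR_RGB2GRAY);print(g[95:130,253])
E
```

```text
time_s: 11.32
tcp_pos: [0.6506, 0.0865, 0.1506]
ee_rot: [[0.996, 0.092, -0.005], [0.092, -0.996, -0.002], [-0.006, 0.002, -1.0]]
wrist_force: [-0.5, 0.1, -1.5]
gripper_width: 0.2
gripper_force: 30.0
time_s: 11.45
tcp_pos: [0.6478, 0.0883, 0.1523]
ee_rot: [[0.995, 0.095, -0.005], [0.095, -0.995, -0.001], [-0.005, 0.001, -1.0]]
wrist_force: [-1.0, -0.7, -0.4]
gripper_width: 0.205
gripper_force: 30.0
[ 0.07564469  0.00141766 -0.00729449]
[116 121 115 110 111 110 107 108 109 110 112 117 120 119 123 168 229 240
 240 239 240 235 150  60  56  53  56  58  62  60  61  59  59  60  58]
```

```bash
python3 -m jog '0 0 0 -30 0; 0 0 0 -14 0; 0 0 0 -5 0; 0 0 0 -5 0; 0 0 0 0 0'; python3 -m jog '0 0 0 -3 0;0 0 0 -3 0; 0 0 0 -3 0;0 0 0 -3 0; 0 0 0 0 0'
```

```text
time_s: 12.12
tcp_pos: [0.6493, 0.0889, 0.1015]
ee_rot: [[0.995, 0.096, 0.0], [0.096, -0.995, 0.0], [0.0, -0.0, -1.0]]
wrist_force: [-0.6, 0.3, -0.5]
gripper_width: 0.203
gripper_force: 30.0
time_s: 12.75
tcp_pos: [0.6493, 0.0888, 0.0904]
ee_rot: [[0.995, 0.096, 0.001], [0.096, -0.995, 0.0], [0.001, -0.0, -1.0]]
wrist_force: [-3.7, 0.2, 4.5]
gripper_width: 0.205
gripper_force: 30.0
```

```bash
python3 -m jog '0 0 0 -3 0; 0 0 0 -1 0; 0.35 0 0 0 0; 0.35 0 0 0 0; 0.35 0 0 0 0'; python3 -m jog '0.35 0 0 10 0;0.35 0 0 40 0; 0.45 0 0 35 0; 0.45 -60 0 40 0;0.45 -62 0 10 0'; python3 -m jog '0.45 -60 0 0 1;0.45 -60 0 0 1;0.45 0 0 0 0'; python3 st.py blue red; python3 bay.py | grep blue
```

```text
time_s: 13.38
tcp_pos: [0.6493, 0.0887, 0.0849]
ee_rot: [[0.995, 0.096, -0.0], [0.096, -0.995, -0.0], [-0.0, 0.0, -1.0]]
wrist_force: [0.3, -0.3, -0.8]
gripper_width: 0.339
gripper_force: 0.0
time_s: 14.0
tcp_pos: [0.5363, 0.0892, 0.2177]
ee_rot: [[0.995, 0.096, 0.006], [0.096, -0.995, 0.002], [0.006, -0.001, -1.0]]
wrist_force: [-0.2, 1.0, 1.0]
gripper_width: 0.443
gripper_force: 0.0
time_s: 14.38
tcp_pos: [0.4118, 0.0877, 0.2157]
ee_rot: [[0.991, 0.133, 0.0], [0.133, -0.991, 0.001], [0.0, -0.001, -1.0]]
wrist_force: [0.6, 0.2, 0.6]
gripper_width: 0.454
gripper_force: 0.0
tcp [0.4145 0.0886 0.2162] yaw 7.6
blue handle [567.6  78.4] size [34.7 10.6] yaw -82.4 -> centre [574.4  26.9]
red handle [551.5 264.3] size [41.9 13.4] yaw -84.6 -> centre [556.4 212.5]
red handle [370.4  61.5] size [45.5 19.1] yaw 8.9 -> centre [421.8  69.6]
blue ([284.9, 2.8], 146) [0.5755 0.0822] -> bay [0.5301 0.0779]
blue ([280.6, 30.8], 372) [0.5541 0.0824] -> bay [0.5086 0.0781]
```

View pics/last.png

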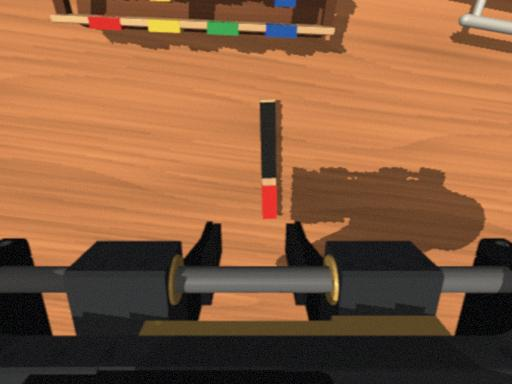

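Blue's handle now sits in the blue bay at (285,3), and red lies at (268,160), unmoved. Now I'll pick red.

```bash
python3 -m jog '0.45 7.5 -18.5 -40 1.5; 0.45 0 0 -50 0; 0.45 0 0 -50 0; 0.45 0 0 -35 0; 0.45 0 0 -20 0'; python3 -m jog '0.45 0 0 -10 0; 0.45 0 0 0 0;0 0 0 0 0; 0 0 0 0 0; 0 0 0 0 0'; python3 -m jog '0 0 0 0 0; 0 0 0 30 0; 0 0 0 60 0; 0 0 0 55 0; 0 0 0 0 0'; python3 -m jog '0 0 0 0 0'
```

```text
time_s: 15.1
tcp_pos: [0.4241, 0.0702, 0.0177]
ee_rot: [[0.988, 0.156, -0.002], [0.156, -0.988, -0.001], [-0.002, 0.001, -1.0]]
wrist_force: [0.1, 0.5, 0.7]
gripper_width: 0.451
gripper_force: 0.0
time_s: 15.72
tcp_pos: [0.4234, 0.0704, 0.0102]
ee_rot: [[0.988, 0.157, 0.001], [0.157, -0.988, 0.001], [0.001, -0.0, -1.0]]
wrist_force: [0.1, 0.2, 1.1]
gripper_width: 0.202
gripper_force: 30.0
time_s: 16.35
tcp_pos: [0.4256, 0.0716, 0.1591]
ee_rot: [[0.988, 0.157, 0.01], [0.157, -0.988, 0.005], [0.011, -0.004, -1.0]]
wrist_force: [-0.3, 0.3, -2.2]
gripper_width: 0.202
gripper_force: 30.0
time_s: 16.48
tcp_pos: [0.4222, 0.07, 0.1543]
ee_rot: [[0.988, 0.156, -0.001], [0.156, -0.988, 0.0], [-0.001, -0.0, -1.0]]
wrist_force: [1.1, 0.2, -0.2]
gripper_width: 0.206
gripper_force: 30.0
```

```bash
python3 -m jog '0 42 37 0 -0.7; 0 42 37 0 -0.7; 0 42 37 0 -0.7; 0 42 37 0 -0.8; 0 42 38 0 -0.7'; python3 -m jog '0 0 0 0 0;0 0 0 0 0'; python3 - <<'E'
from h import *
c=cam('wrist');s=r.sense();g=cv2.cvtColor(c['pixels'],cv2.COLOR_RGB2GRAY);print(g[95:130,253])
E
```

```text
time_s: 17.1
tcp_pos: [0.6332, 0.2568, 0.1513]
ee_rot: [[0.996, 0.093, -0.005], [0.093, -0.996, -0.003], [-0.005, 0.002, -1.0]]
wrist_force: [1.2, 0.7, -0.7]
gripper_width: 0.202
gripper_force: 30.0
time_s: 17.35
tcp_pos: [0.6317, 0.2555, 0.1517]
ee_rot: [[0.996, 0.094, -0.005], [0.094, -0.996, -0.003], [-0.005, 0.002, -1.0]]
wrist_force: [-0.3, 0.0, -0.8]
gripper_width: 0.207
gripper_force: 30.0
[102 103 109 110 109 112 108 112 114 114 112 109 107 104 103 101 100 105
 108 106 109 120 152 216 230 231 230 233 224 132  56  50  51  46  52]
```

```bash
python3 -m jog '0 4 0.5 -30 0; 0 0 0 -14 0; 0 0 0 -5 0; 0 0 0 -5 0; 0 0 0 0 0'; python3 -m jog '0 0 0 -3 0;0 0 0 -3 0; 0 0 0 -3 0;0 0 0 -3 0; 0 0 0 0 0'
```

```text
time_s: 18.02
tcp_pos: [0.6371, 0.2568, 0.1012]
ee_rot: [[0.996, 0.094, 0.0], [0.094, -0.996, 0.0], [0.0, -0.0, -1.0]]
wrist_force: [0.8, -0.4, -0.2]
gripper_width: 0.2
gripper_force: 30.0
time_s: 18.65
tcp_pos: [0.6371, 0.2571, 0.0905]
ee_rot: [[0.995, 0.095, 0.001], [0.095, -0.995, 0.0], [0.001, -0.0, -1.0]]
wrist_force: [-3.7, -0.4, 4.4]
gripper_width: 0.204
gripper_force: 30.0
```

```bash
python3 -m jog '0 0 0 -3 0; 0 0 0 -1 0; 0.35 0 0 0 0; 0.35 0 0 0 0; 0.35 0 0 0 0'; python3 -m jog '0.35 0 0 10 0;0.35 0 0 40 0; 0.45 0 0 50 0; 0.45 -60 -40 50 0;0.45 -20 -40 20 0'; python3 -m jog '0.45 0 0 0 0;0.45 0 0 0 0';  python3 bay.py
```

```text
time_s: 19.27
tcp_pos: [0.6371, 0.2567, 0.0846]
ee_rot: [[0.996, 0.094, -0.0], [0.094, -0.996, -0.0], [-0.0, 0.0, -1.0]]
wrist_force: [0.5, 0.2, -0.4]
gripper_width: 0.343
gripper_force: 0.0
time_s: 19.9
tcp_pos: [0.5738, 0.1885, 0.2437]
ee_rot: [[0.995, 0.096, 0.004], [0.096, -0.995, 0.002], [0.004, -0.002, -1.0]]
wrist_force: [0.6, -0.4, 0.7]
gripper_width: 0.439
gripper_force: 0.0
time_s: 20.15
tcp_pos: [0.5745, 0.1884, 0.2408]
ee_rot: [[0.996, 0.094, 0.001], [0.094, -0.996, 0.001], [0.001, -0.001, -1.0]]
wrist_force: [-0.1, 0.7, 0.0]
gripper_width: 0.45
gripper_force: 0.0
tcp [0.5745 0.1887 0.2399] yaw 5.41 w 0.449
red ([198.2, 162.2], 834) [0.5841 0.248 ] -> bay [0.5387 0.2437]
red ([200.7, 188.6], 185) [0.5545 0.2442] -> bay [0.509  0.2399]
yellow ([247.8, 161.0], 698) [0.5904 0.195 ] -> bay [0.5449 0.1907]
yellow ([247.7, 189.4], 202) [0.5584 0.1923] -> bay [0.5129 0.188 ]
yellow ([335.8, 287.6], 40) [0.4408 0.0721] -> bay [0.3953 0.0678]
green ([303.9, 67.8], 291) [0.6881 0.1485] -> bay [0.6426 0.1442]
green ([294.0, 189.1], 157) [0.5635 0.1412] -> bay [0.5181 0.1369]
blue ([347.1, 159.1], 721) [0.6024 0.0891] -> bay [0.5569 0.0848]
blue ([340.0, 189.5], 142) [0.5678 0.0904] -> bay [0.5224 0.0861]
```

View pics/last.png

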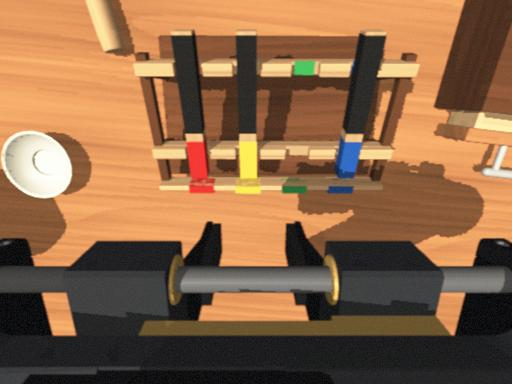

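All three sticks lie in their bays. A quick numeric check of their lines, then on to the drawer.

```bash
python3 - <<'E'
from h import *
c=cam('wrist')
bay=dict(red=(.6325,.2561),yellow=(.6375,.2001),blue=(.648,.0882))
for n,(a,b) in dict(red=((199.5,179),(184,34)),yellow=((248,179),(246,34)),blue=((345.5,178),(371,35))).items():
    A=pt(c,*a,.070);B=pt(c,*b,.114);d=B-A;t=np.radians(5.4);X=np.array([np.cos(t),np.sin(t)]);e=((A+B)/2)[:2]-bay[n]+.0026*X
    print(n,np.linalg.norm(d).round(4),'yaw',np.degrees(np.arctan2(d[1],d[0])).round(1),'dx,dy mm',(1000*np.array([e@X,-e[0]*X[1]+e[1]*X[0]])).round(1))
s=r.sense();print(s['joints'])
E
```

```text
red 0.1496 yaw 4.4 dx,dy mm [ 1.2 -1.6]
yellow 0.1496 yaw 5.5 dx,dy mm [ 1.4 -0.2]
blue 0.1478 yaw 7.4 dx,dy mm [1.6 1.8]
[ 3.35111009e+01  1.97700832e+01 -1.68091241e+00 -1.21618416e-02
 -6.86327626e+01  6.19143834e+01]
```

```bash
python3 -m jog '0.3 0 -30 0 -9.7; 0.3 0 -30 0 -9.7; 0.3 0 -30 0 -9.7; 0.3 0 -30 0 -9.7; 0.3 0 -30 0 -9.7'; python3 -m jog '0.3 0 -30 0 -9.7; 0.3 0 -30 0 -9.7; 0.3 0 -30 0 -9.7; 0.3 0 -20 0 -9.7; 0.3 0 -20 0 -9.7'; python3 -m jog '0.3 0 0 0 0';  python3 bay.py
```

```text
time_s: 20.88
tcp_pos: [0.5747, 0.038, 0.2391]
ee_rot: [[0.727, -0.687, -0.002], [-0.687, -0.727, -0.001], [-0.001, 0.002, -1.0]]
wrist_force: [0.3, 0.1, 0.2]
gripper_width: 0.304
gripper_force: 0.0
time_s: 21.5
tcp_pos: [0.5748, -0.092, 0.239]
ee_rot: [[-0.033, -0.999, -0.002], [-0.999, 0.033, -0.0], [0.0, 0.002, -1.0]]
wrist_force: [0.0, 1.4, 0.3]
gripper_width: 0.301
gripper_force: 0.0
time_s: 21.62
tcp_pos: [0.5747, -0.0923, 0.239]
ee_rot: [[-0.028, -1.0, -0.002], [-1.0, 0.028, -0.0], [0.0, 0.002, -1.0]]
wrist_force: [0.6, -0.2, -0.7]
gripper_width: 0.299
gripper_force: 0.0
tcp [ 0.5746 -0.0916  0.2392] yaw -91.51 w 0.296
blue ([237.8, 302.7], 530) [0.5988 0.0714] -> bay [0.5534 0.0671]
blue ([268.2, 296.9], 73) [0.5606 0.064 ] -> bay [0.5151 0.0597]
```

View pics/last.png

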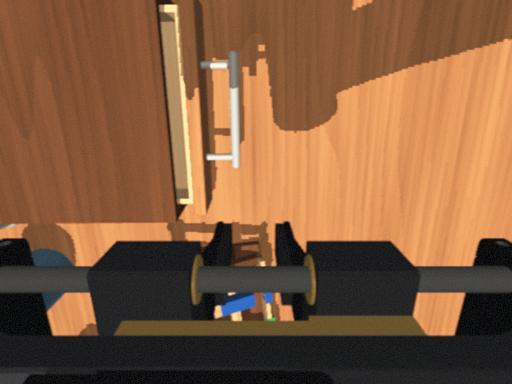

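The handle bar runs from (234,52) to (236,167).

```bash
python3 - <<'E'
from h import *
c=cam('wrist')
A=pt(c,236,167,.0525);B=pt(c,234,52,.0525);print(A,B,(A+B)/2,np.degrees(np.arctan2(B[1]-A[1],B[0]-A[0])))
for q in((210,157),(203,65)): print(pt(c,*q,.047))
E
```

```text
[ 0.59528789 -0.09412237  0.0525    ] [ 0.59176579 -0.22026868  0.0525    ] [ 0.59352684 -0.15719553  0.0525    ] -91.59932686424445
[ 0.62643163 -0.10604361  0.047     ]
[ 0.62674309 -0.2088318   0.047     ]
```

```bash
python3 -m jog '0.3 9 -32 0 0; 0.3 9.5 -33 -40 0; 0.3 0 0 -50 0; 0.3 0 0 -40 0; 0.3 0 0 0 0'; python3 -m jog '0.3 0 0 0 0'
```

```text
time_s: 22.35
tcp_pos: [0.5906, -0.1558, 0.1068]
ee_rot: [[-0.026, -1.0, -0.009], [-1.0, 0.026, 0.001], [-0.0, 0.009, -1.0]]
wrist_force: [0.4, -0.2, 0.7]
gripper_width: 0.3
gripper_force: 0.0
time_s: 22.48
tcp_pos: [0.5944, -0.1563, 0.1121]
ee_rot: [[-0.026, -1.0, 0.003], [-1.0, 0.026, -0.001], [0.001, -0.003, -1.0]]
wrist_force: [0.6, -0.7, 0.3]
gripper_width: 0.299
gripper_force: 0.0
```

```bash
python3 -m jog '0.3 -1 0 -30 0; 0.3 0 0 -15 0; 0.3 0 0 -10 0; 0.3 0 0 -10 0; 0.3 0 0 -2 0'; python3 -m jog '0.3 0 0 -1 0; 0 0 0 0 0; 0 0 0 0 0; 0 0 0 0 0'
```

```text
time_s: 23.1
tcp_pos: [0.5917, -0.1567, 0.0431]
ee_rot: [[-0.028, -1.0, -0.001], [-1.0, 0.028, -0.0], [0.0, 0.001, -1.0]]
wrist_force: [-0.4, 0.2, 0.7]
gripper_width: 0.298
gripper_force: 0.0
time_s: 23.6
tcp_pos: [0.5924, -0.1568, 0.0429]
ee_rot: [[-0.028, -1.0, 0.001], [-1.0, 0.028, -0.0], [0.0, -0.001, -1.0]]
wrist_force: [1.2, 0.1, 1.1]
gripper_width: 0.112
gripper_force: 30.0
```

```bash
python3 -m jog '0 -10 0.3 0 0; 0 -20 0.5 0 0; 0 -20 0.5 0 0; 0 -20 0.5 0 0; 0 -15 0.4 0 0'; python3 -m jog '0 -10 0.3 0 0; 0 -5 0.1 0 0; 0 0 0 0 0'
```

```text
time_s: 24.22
tcp_pos: [0.5058, -0.1549, 0.0429]
ee_rot: [[-0.028, -1.0, 0.001], [-1.0, 0.028, -0.0], [0.0, -0.001, -1.0]]
wrist_force: [1.1, -2.6, -0.3]
gripper_width: 0.112
gripper_force: 30.0
time_s: 24.6
tcp_pos: [0.4913, -0.1545, 0.0428]
ee_rot: [[-0.028, -1.0, -0.001], [-1.0, 0.028, -0.001], [0.001, 0.001, -1.0]]
wrist_force: [-1.7, -4.5, 3.8]
gripper_width: 0.119
gripper_force: 30.0
```

```bash
python3 -m jog '0.3 0 0 0 0; 0.3 0 0 0 0; 0.3 0 0 0 0; 0.3 0 0 40 0; 0.3 0 0 60 0'; python3 -m jog '0.7 0 0 60 10; 0.7 -10 -20 40 10; 0.7 -10 -20 0 10; 0.7 -10 -20 0 10; 0.7 -10 -20 0 10'; python3 -m jog '0.7 -10 -20 0 10; 0.7 -10 -20 0 10; 0.7 -10 -20 0 10; 0.7 -10 -20 0 10; 0.7 -5 -20 0 10'; python3 -m jog '0.7 -5 -20 0 10; 0.7 0 0 0 3; 0.7 0 0 0 0'; cat > box.py <<'E'
from h import *
c=cam('wrist');s=r.sense();R=np.array(s['ee_rot']);print('tcp',np.round(s['tcp_pos'],4),'yaw',np.degrees(np.arctan2(R[1,0],R[0,0])).round(2))
I=c['pixels'];cv2.imwrite('pics/last.png',I[:,:,::-1])
h=cv2.cvtColor(I,cv2.COLOR_RGB2HSV);print(h[::48,::64].reshape(-1,3)[:0])
m=cv2.inRange(h,(9,205,200),(20,255,255));n,l,st,ce=cv2.connectedComponentsWithStats(m)
for i in range(1,n):
    if st[i,4]>300: print(ce[i].round(1),st[i].tolist())
E
python3 box.py
```

```text
time_s: 25.22
tcp_pos: [0.4904, -0.1537, 0.1416]
ee_rot: [[-0.028, -1.0, -0.006], [-1.0, 0.028, 0.001], [-0.0, 0.006, -1.0]]
wrist_force: [1.6, 0.4, 0.2]
gripper_width: 0.299
gripper_force: 0.0
time_s: 25.85
tcp_pos: [0.4513, -0.2343, 0.2423]
ee_rot: [[0.752, -0.659, -0.0], [-0.659, -0.752, 0.001], [-0.001, -0.0, -1.0]]
wrist_force: [-1.0, -0.5, -0.3]
gripper_width: 0.685
gripper_force: 0.0
time_s: 26.48
tcp_pos: [0.4063, -0.3344, 0.2422]
ee_rot: [[0.988, 0.152, -0.0], [0.152, -0.988, 0.001], [-0.0, -0.001, -1.0]]
wrist_force: [0.7, -0.8, -0.5]
gripper_width: 0.699
gripper_force: 0.0
time_s: 26.85
tcp_pos: [0.4017, -0.354, 0.242]
ee_rot: [[0.931, 0.364, -0.001], [0.364, -0.931, 0.001], [-0.0, -0.001, -1.0]]
wrist_force: [-0.5, 0.2, -0.3]
gripper_width: 0.699
gripper_force: 0.0
tcp [ 0.4018 -0.3539  0.2421] yaw 21.35
[]
```

View pics/last.png

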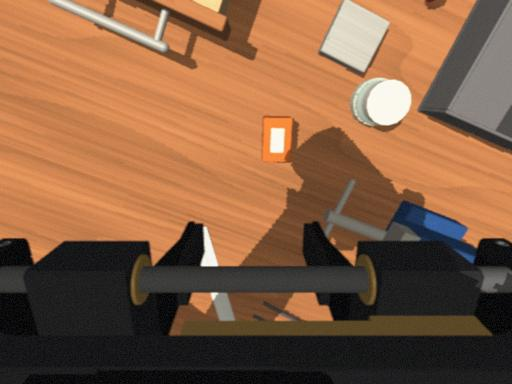

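The box is at (277,140), nearly aligned with the tool and clear of the jar and block.

```bash
python3 - <<'E'
from h import *
c=cam('wrist')
h=cv2.cvtColor(c['pixels'],cv2.COLOR_RGB2HSV);m=cv2.inRange(h,(0,0,180),(180,60,255));m[:125]=0;m[160:]=0;m[:,:265]=0;m[:,292:]=0
p=np.argwhere(m)[:,::-1];q=np.array([pt(c,*a,.03)[:2]*1000 for a in p],np.float32);print(len(p),p.mean(0),cv2.minAreaRect(q),r.sense()['tcp_pos'])
E
```

```text
295 [276.92881356 139.98644068] ((439.8602600097656, -372.04547119140625), (29.039609909057617, 15.124381065368652), 22.379579544067383) [ 0.40183543 -0.35382897  0.24221394]
```

```bash
python3 -m jog '0.7 38 -18 -30 1; 0.7 0 0 -60 0; 0.7 0 0 -60 0; 0.7 0 0 -45 0; 0.7 0 0 -20 0'; python3 -m jog '0.7 0 0 -11 0; 0.7 0 0 0 0; 0 0 0 0 0; 0 0 0 0 0; 0 0 0 0 0'; python3 -m jog '0 0 0 0 0; 0 0 0 30 0; 0 0 0 60 0; 0 0 0 40 0; 0 0 0 0 0'
```

```text
time_s: 27.58
tcp_pos: [0.4383, -0.3709, 0.0244]
ee_rot: [[0.925, 0.381, -0.005], [0.381, -0.925, 0.002], [-0.003, -0.004, -1.0]]
wrist_force: [-0.3, 0.1, 0.8]
gripper_width: 0.697
gripper_force: 0.0
time_s: 28.2
tcp_pos: [0.4401, -0.3723, 0.0172]
ee_rot: [[0.925, 0.381, 0.001], [0.381, -0.925, -0.001], [0.001, 0.001, -1.0]]
wrist_force: [1.8, -0.1, -0.1]
gripper_width: 0.443
gripper_force: 0.2
time_s: 28.82
tcp_pos: [0.4418, -0.3732, 0.1505]
ee_rot: [[0.924, 0.381, 0.008], [0.381, -0.924, -0.004], [0.006, 0.007, -1.0]]
wrist_force: [-1.1, 0.5, -1.7]
gripper_width: 0.41
gripper_force: 29.8
```

```bash
python3 -m jog '0 31 43.5 0 -5; 0 31 43.5 0 -5; 0 31 43.5 0 -5; 0 31 43.5 0 -5; 0 30 43.5 0 -4'; python3 -m jog '0 0 0 0 0; 0 0 0 0 0'; python3 box.py
```

```text
time_s: 29.45
tcp_pos: [0.5938, -0.153, 0.1449]
ee_rot: [[1.0, -0.03, -0.003], [-0.03, -1.0, 0.0], [-0.003, -0.0, -1.0]]
wrist_force: [0.1, -1.1, -0.7]
gripper_width: 0.41
gripper_force: 29.8
time_s: 29.7
tcp_pos: [0.5928, -0.1546, 0.1451]
ee_rot: [[1.0, -0.027, -0.003], [-0.027, -1.0, 0.0], [-0.003, -0.0, -1.0]]
wrist_force: [-1.4, -0.2, -0.1]
gripper_width: 0.408
gripper_force: 29.8
tcp [ 0.5926 -0.1552  0.1454] yaw -1.63
[]
```

View pics/last.png

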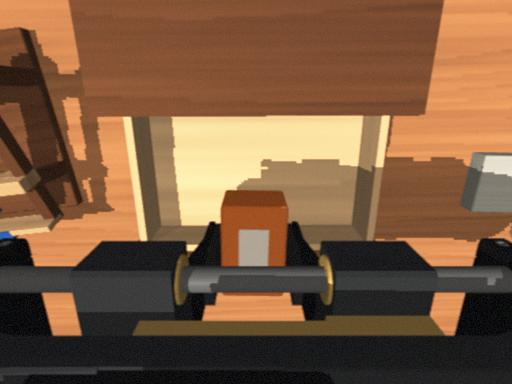

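```bash
python3 - <<'E'
from h import *
c=cam('wrist')
print(pt(c,255,115,.085),pt(c,330,226,.022),pt(c,330,245,.074),pt(c,170,180,.022),pt(c,362,180,.022))
E
```

```text
[ 0.66307705 -0.15919307  0.085     ] [ 0.54367953 -0.23476907  0.022     ] [ 0.55067829 -0.2213461   0.074     ] [ 0.59852481 -0.07355842  0.022     ] [ 0.59292934 -0.26391228  0.022     ]
```

```bash
python3 -m jog '0 9 -6 -30 0; 0 0 0 -35 0; 0 0 0 -20 0; 0 0 0 -10 0; 0 0 0 0 0'; python3 -m jog '0 0 0 -5 0; 0 0 0 0 0'
```

```text
time_s: 30.42
tcp_pos: [0.6023, -0.1614, 0.0512]
ee_rot: [[1.0, -0.029, -0.001], [-0.029, -1.0, -0.0], [-0.001, 0.0, -1.0]]
wrist_force: [-0.3, -0.4, -0.3]
gripper_width: 0.411
gripper_force: 29.8
time_s: 30.68
tcp_pos: [0.6029, -0.1607, 0.0469]
ee_rot: [[1.0, -0.028, 0.001], [-0.028, -1.0, 0.0], [0.001, -0.0, -1.0]]
wrist_force: [0.3, -0.1, -0.1]
gripper_width: 0.407
gripper_force: 29.8
```

Lower a bit more, release, rise and look.

```bash
python3 -m jog '0 0 0 -3 0; 0 0 0 -2 0; 0 0 0 0 0; 0.65 0 0 0 0; 0.65 0 0 0 0'; python3 -m jog '0.65 0 0 0 0; 0.65 0 0 0 0; 0.65 0 0 40 0; 0.65 0 0 60 0; 0 -40 0 60 0'; python3 -m jog '0 -60 0 20 0; 0 0 0 0 0'; python3 box.py
```

```text
time_s: 31.3
tcp_pos: [0.603, -0.1606, 0.0416]
ee_rot: [[1.0, -0.028, 0.0], [-0.028, -1.0, -0.0], [0.0, 0.0, -1.0]]
wrist_force: [-0.1, -0.7, -0.2]
gripper_width: 0.56
gripper_force: 0.0
time_s: 31.92
tcp_pos: [0.5696, -0.1607, 0.1953]
ee_rot: [[1.0, -0.027, 0.002], [-0.027, -1.0, -0.001], [0.002, 0.001, -1.0]]
wrist_force: [0.1, -0.7, 0.2]
gripper_width: 0.599
gripper_force: 0.0
time_s: 32.17
tcp_pos: [0.5062, -0.1607, 0.2159]
ee_rot: [[1.0, -0.028, 0.004], [-0.028, -1.0, 0.0], [0.004, -0.0, -1.0]]
wrist_force: [0.6, -0.0, 0.2]
gripper_width: 0.393
gripper_force: 0.0
tcp [ 0.5079 -0.1607  0.2149] yaw -1.61
[]
```

View pics/last.png

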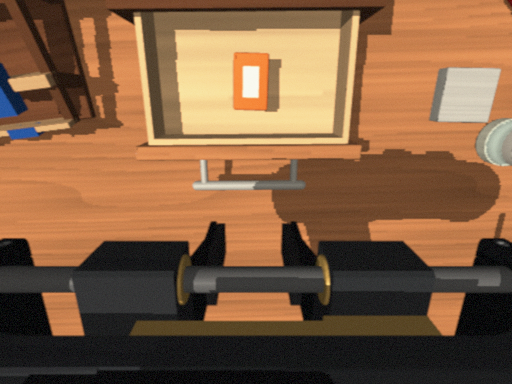

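The box is in the drawer at (251,82), with the handle at (249,185). Before shutting it, I'll scan for a second box.

```bash
python3 - <<'E'
import cv2,numpy as np
for f in('top0','scene0'):
    h=cv2.cvtColor(cv2.imread(f'pics/{f}.png'),cv2.COLOR_BGR2HSV);m=cv2.inRange(h,(6,215,222),(18,255,255))
    n,l,st,ce=cv2.connectedComponentsWithStats(m);print(f,[(ce[i].round().tolist(),int(st[i,4])) for i in range(1,n) if st[i,4]>8])
E
```

```text
top0 [([388.0, 240.0], 100)]
scene0 [([146.0, 214.0], 16)]
```

Only one box today. Now push the drawer shut with closed fingers against the bar.

```bash
python3 -m jog '0 -55 4 0 0; 0 -5 0 -50 0; 0 0 0 -60 0; 0 0 0 -40 0; 0 0 0 -20 0'; python3 -m jog '0 0 0 0 0; 0 20 -0.5 0 0; 0 15 -0.4 0 0; 0 15 -0.4 0 0; 0 15 -0.4 0 0'; python3 -m jog '0 15 -0.4 0 0; 0 15 -0.4 0 0; 0 15 -0.4 0 0; 0 15 -0.4 0 0; 0 0 0 0 0'
```

```text
time_s: 32.85
tcp_pos: [0.4481, -0.1566, 0.04]
ee_rot: [[1.0, -0.028, -0.005], [-0.028, -1.0, 0.0], [-0.005, 0.0, -1.0]]
wrist_force: [0.3, -0.6, 0.5]
gripper_width: 0.009
gripper_force: 0.0
time_s: 33.48
tcp_pos: [0.5148, -0.1583, 0.0436]
ee_rot: [[1.0, -0.028, 0.0], [-0.028, -1.0, 0.0], [0.0, -0.0, -1.0]]
wrist_force: [-1.5, 0.7, 0.6]
gripper_width: 0.007
gripper_force: 0.7
time_s: 34.1
tcp_pos: [0.5757, -0.16, 0.0432]
ee_rot: [[1.0, -0.028, 0.002], [-0.028, -1.0, -0.0], [0.002, 0.0, -1.0]]
wrist_force: [-0.9, -0.8, -0.1]
gripper_width: 0.001
gripper_force: 0.0
```

```bash
python3 -m jog '0 10 -0.3 0 0; 0 8 -0.2 0 0; 0 4 0 0 0;0 0 0 0 0'; python3 -m jog '0 4 -0.1 0 0; 0 3 0 0 0; 0 0 0 0 0'; python3 -m jog '0 3 -0.1 0 0; 0 3 0 0 0; 0 0 0 0 0'
```

```text
time_s: 34.6
tcp_pos: [0.5958, -0.1605, 0.0431]
ee_rot: [[1.0, -0.028, -0.0], [-0.028, -1.0, -0.0], [-0.0, 0.0, -1.0]]
wrist_force: [-2.0, -0.2, 0.3]
gripper_width: 0.006
gripper_force: 0.5
time_s: 34.98
tcp_pos: [0.5962, -0.1606, 0.0428]
ee_rot: [[0.999, -0.029, -0.015], [-0.029, -1.0, 0.001], [-0.015, -0.001, -1.0]]
wrist_force: [-14.0, 1.7, 9.0]
gripper_width: 0.003
gripper_force: 6.7
time_s: 35.35
tcp_pos: [0.5965, -0.1606, 0.0428]
ee_rot: [[0.999, -0.03, -0.027], [-0.03, -1.0, 0.002], [-0.028, -0.001, -1.0]]
wrist_force: [-24.2, 3.3, 18.3]
gripper_width: 0.004
gripper_force: 12.2
```

```bash
python3 -m jog '0 -30 0.5 0 0; 0 -30 0 0 0; 0 0 0 50 0; 0 0 0 60 0; 0 -50 60 60 0'; python3 -m jog '0 -50 60 0 0; 0 -50 60 0 0; 0 0 60 0 0; 0 0 60 0 0; 0 0 0 0 0'; python3 - <<'E'
from h import *
c=cam('top');cv2.imwrite('pics/end.png',cv2.resize(c['pixels'][85:285,145:370,::-1],None,fx=3,fy=3,interpolation=cv2.INTER_CUBIC))
E
```

```text
time_s: 35.98
tcp_pos: [0.5203, -0.1229, 0.1949]
ee_rot: [[1.0, -0.03, 0.008], [-0.03, -1.0, -0.001], [0.008, 0.001, -1.0]]
wrist_force: [0.7, 1.7, -0.1]
gripper_width: 0.007
gripper_force: 0.0
time_s: 36.6
tcp_pos: [0.438, 0.0978, 0.1922]
ee_rot: [[1.0, -0.021, 0.004], [-0.021, -1.0, 0.002], [0.004, -0.002, -1.0]]
wrist_force: [0.1, 0.1, 0.2]
gripper_width: 0.004
gripper_force: 0.0
```

View pics/end.png

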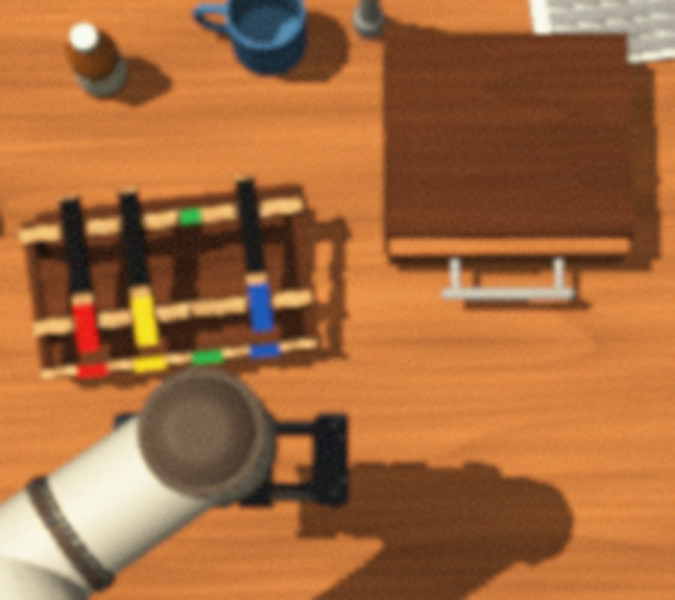

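The drawer is shut, with its front panel flush at (510,247) and the handle at (508,293). The three sticks lie straight in their own bays with handles low. Handing in.

```bash
python3 -c "
from station import r
print(r.finish_job())"
```

```text
the job is handed in; nothing more can be done
None
```

The job is handed in, though no verdict came back: the red, yellow and blue sticks lie in their own bays with handles low (no green stick today), and the only orange box is in the drawer, which is pushed fully shut.

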